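# Walk the bending die square to the fence and push it home

### The arm

A 7-joint arm with a two-finger parallel gripper is mounted at the origin on the work surface. World frame = base frame: x ahead of the robot, y to its left, z up, the work surface at z = 0. Lengths are in m, angles in rad, forces in N, time in s.
With the tool pointing down it reaches from about 0.425 to 0.825 m from the base axis. Payload 3.6 kg.
Tool frame: the origin (TCP) lies at the centre of the arm's flange, where the gripper is bolted on; the fingertips stand 173 mm ahead of it and the grasp point (between the pads) lies 155 mm ahead of it (robot.pinch_z is the distance from the TCP to the grasp point, in m); z points along the fingers, y is the line along which they close (so a half turn about z gives the same grasp; the last joint's range is limited). The gripper opens to 85 mm and grips with 20 to 120 N. Pads are 22 mm wide; open, the fingers measure 114 mm over their backs; the gripper's body (76 mm by 85 mm) begins 54 mm behind the grasp point. The pads swing forward as they close: fully open they stand 13 mm farther back than shut.
Start: joints at [1.129, 0.615, -0.013, 1.423, 0.008, 1.103, -0.04], TCP at [0.263, -0.595, 0.405] pointing down, gripper open.
Joint ranges: [-3.12, 3.12], [-0.3, 2.06], [-1.34, 1.32], [0.26, 2.42], [-1.36, 4.5], [0.01, 1.98], [-2.84, 2.84]. Speed limits (rad/s): [2.79, 2.79, 3.14, 3.14, 3.14, 3.14, 3.14].

### API

Orientations are given as a rotation vector (axis times angle).
In Python, from plant import monitor, eyes, close_job, spotter, robot gives the robot as it stands.
- The arm moves only by the tool move_arm, never from a script. Its argument "commands" is a list of rows, each a list of 5 numbers: the shift along the tool's x, y, z in cm, then the turn about the tool's z in degrees, then the finger opening in cm, from 0 to 8.54. In form: [[tx, ty, tz, spin, grip], ...]. A call has exactly 8 rows; each row shifts and turns the commanded pose from where the row before left it, along the tool's axes as they then stand; what a row does not reach is not made up. A row lasts 1/12 s, in which the tool goes at most 41.7 mm and 7.16 degrees, less where a joint would pass 70% of its speed; a pose out of reach is approached as far as the arm can. A call is refused whole if a number of a shift passes 4.17 or a number of a turn 7.16, either way. A call with a gripper value outside its range is refused whole. The fingers move at their own pace and stop on an object; "grip_force" is the grip in N (left out, the last holds). Time passes only in rows, so rows that do not move let the fingers close, or fill a call up. It gives the time, the measured TCP pose, the force and the opening at its end, in the units of the state.
- monitor.read_state(): the state, without advancing time (a new reading comes with each control period).
- eyes.camera(name): name is "scene" or "top" or "wrist"; returns a dict with "img" (420x560x3 uint8, red, green, blue), "depth" (420x560 float32, m along the optical axis (not along the pixel's ray), 0 where there is no reading), "mtx" (3x3 intrinsics, pixels), "D" ([k1, k2, p1, p2, k3] as OpenCV has them; the pictures are not rectified), "world_from_camera" (4x4, takes a point from camera to world coordinates). Camera axes: x right, y down, z forward; pixel columns grow to the right and rows downward; lengths in m; the calibration is good to about 2 mm. A picture is of the moment at which its call begins.
- close_job(): hands the job in, once; it reports no verdict.
Trained networks look in the newest picture that a camera, given by its name, has taken for a name from the list of things; names that differ only in an ending like _2 or _b are one class to them, and where a whole thing is asked for, a point or a joint stands for the part that bears it (a point fixed in the world has none). Each returns a list of dicts, best first, with "conf" (0 to 1); they miss things now and then, are a little off and sometimes report something else, mostly with a low value. They report only what shows in the picture. A call takes as long as a camera call. They do not tell look-alikes from the thing itself.
- spotter.outline_of(target, camera): "region" (420x560 bool, what is visible of it) and "extent" ([left, top, right, bottom] in pixels, round what is visible of it).
The state is a dict: "time": time; "q": joint angles; "joint_velocities": joint speeds; "joint_torque": joint torques, N m; "tcp_pos": TCP position; "tool_rot": TCP orientation; "wrist_force": force on the tool from outside, world axes, zero at the start; "ft_torque": the same for the moment, N m; "grip_width": opening from 0.0 (shut) to 1.0 (fully open).
Only numpy, scipy, OpenCV 4.12 (cv2) and the standard library are available. Lean on these libraries where they do the work, as an engineer would, in place of code of your own. Each camera call takes 0.05 s, during which the arm holds its last target. There are 200 camera calls.

### The job

The heavy die block lies askew on the bench: walk it round by pushing its corners in turn with the fingertips until its stepped face is square to the fence while still clear of it, then push it home so that the stepped face sits flush against the fence, wholly within the fence's length. Never let a corner of the block strike the fence while it is skew, only push it along the bench (nothing is to be picked up or tipped), and leave the other things where they are.

Things in the scene. Friction and masses are not known exactly. Their poses are not given: they have to be found in the camera images.
- die_block: Loose cast grey slab, 140 mm (own x) x 100 (own y) x 40 high, 1.2 kg, too wide to grip; slides under 5-15 N. Origin: centre of underside. Stepped face: the long face at own y +50 mm, a bright steel ledge 14 mm deep, 26 mm high. On top, two round holes near the plain long face. Starts turned 0.5-1.3 rad clockwise (from above) from square; square when its axes point the same way as the fence's.
- nose_left (a point): On the die block: the end of the stepped face at own x = -70, y = +50 mm, 13 mm above the bench.
- nose_right (a point): On the die block: the other end of the stepped face, own x = +70, y = +50 mm, 13 mm above the bench.
- fence: Fixed steel angle 300 mm long (own x), bolted to the bench. Working face: the plane own y = 0, 32 mm high, looking to own -y, where the die block lies; the upright is 12 mm thick and a foot with three bolts, up to 17 mm high, reaches to own y = +60 mm. Origin: bench height, in the working face, at mid-length.
- punch: Standing stepped steel punch, 28 mm across, 70 mm high, origin at the centre of its foot. To be left alone.
- tin: Small open aluminium cup, 52 mm across, 50 mm high, origin at the centre of its foot. To be left alone.
- spare_die: Small dark steel die, 60 x 40 x 34 mm high, origin at the centre of its underside. To be left alone.
- strips: Pile of three perforated aluminium strips, 130 x 55 mm, 12 mm high, origin at the centre of its underside. To be left alone.
- hammer: Hammer lying flat, 260 mm long along its own x, head at +x. To be left alone.
- screwdriver: Screwdriver lying flat along its own x, about 200 mm long. To be left alone.
- oil_can: Yellow bottle of oil standing beyond the fence, 56 mm across, 130 mm high, origin at the centre of its foot. To be left alone.
Mind the look-alikes: they are no part of the job. Of the things like the die_block, leave any that is blue or brown; of the rest the larger one is meant.

How it is judged:
On the way:
1. the die block stands square to the fence, stepped face towards it, still clear of it (angle between the y axis of die_block and the y axis of fence, either way round below 0.12 rad and y of nose_left in the frame of fence between -0.15 and -0.003 m and y of nose_right in the frame of fence below -0.003 m and y of fence in the frame of die_block above 0.03 m), for 0.2 s.
At the end, for the whole second after the job is handed in: Both ends of the stepped face are within 4 mm of the fence's working face and within the fence's length, the block flat on the bench and at rest (y of nose_left in the frame of fence between -0.004 and 0.005 m and y of nose_right in the frame of fence between -0.004 and 0.005 m and x of nose_left in the frame of fence above -0.15 m and x of nose_right in the frame of fence below 0.15 m and height (world z) of die_block below 0.004 m and angle between die_block's own z axis and vertical below 0.05 rad and linear speed of die_block below 0.01 m/s); the robot touches nothing.
It fails at once if the die block touches the fence while more than 0.15 rad (9 degrees) out of square (contact force between die_block and fence above 0.5 N and angle between the y axis of die_block and the y axis of fence, either way round above 0.15 rad).
It fails at once if the die block is lifted (more than 6 mm) or tipped (more than 0.12 rad) (height (world z) of die_block above 0.006 m or angle between die_block's own z axis and vertical above 0.12 rad).
It fails at once if a bystander is moved by more than 20 mm or knocked over (distance of any of punch, tin, spare_die, strips, hammer, screwdriver, oil_can from where it was at the start of the episode above 0.02 m or angle between any of punch, tin, oil_can's own z axis and vertical above 0.5 rad).
It also fails if it takes over 72 s, if anything falls off the work surface, if the arm or the gripper's body presses on something with over 40 N, if the wrist force passes 120 N, or if a joint passes its speed limit or range.

## Working session

There is one attempt and no reset: what is moved stays moved. The work goes in short steps, Python scripts to look and compute and a tool call to move; the robot and the scene stay as the last step left them, time stands still between calls to the robot, and variables do not carry over. Pictures are saved under pics/ and viewed, on a budget of 10 in all, crops included, one or two more only if the job needs it, and the job is handed in when it is done.

Besides the shell and the picture viewer there is one more tool, called after "Request:" by a JSON object that holds its "api" and its "payload", one argument or row to a line. move_arm: Moves the arm, as the interface text tells. Its arguments: {"type":"object","properties":{"commands":{"type":"array"},"grip_force":{"type":"number"}},"required":["commands"]}

```bash
mkdir -p pics; ls; cat > h.py <<'E'
import numpy as np, cv2
from plant import monitor, eyes, close_job, spotter, robot
def cloud(c):
    h,w=c["depth"].shape; u,v=np.meshgrid(np.arange(w),np.arange(h))
    n=cv2.undistortPoints(np.stack([u,v],-1).reshape(-1,1,2).astype(float),c["mtx"],c["D"]).reshape(h,w,2)
    d=c["depth"].astype(float); P=np.dstack([n*d[...,None],d]); T=c["world_from_camera"]
    W=P@T[:3,:3].T+T[:3,3]; W[d==0]=np.nan; return W
def save(c,name,crop=None,s=1):
    i=c["img"][...,::-1]
    if crop: l,t,r,b=crop; i=i[t:b,l:r]
    cv2.imwrite("pics/"+name,cv2.resize(i,None,fx=s,fy=s))
E
python3 - <<'E'
from h import *
s=monitor.read_state(); print({k:np.round(v,3) for k,v in s.items()})
for n in ["top","scene"]:
    c=eyes.camera(n); save(c,n+"0.png"); W=cloud(c); print(n,np.round(c["world_from_camera"],3).tolist(), c["mtx"][0,0])
    for t in ["die_block","fence","punch","tin","spare_die","strips","hammer","screwdriver","oil_can"]:
        for r in spotter.outline_of(t,n):
            p=W[r["region"]]; print(t,round(r["conf"],2),np.round(r["extent"]).tolist(),np.round(np.nanmedian(p,0),3),np.round(np.nanpercentile(p,[2,98],axis=0),3).tolist())
E
```

```text
pics
{'time': np.float64(0.0), 'q': array([ 1.129,  0.616, -0.013,  1.425,  0.008,  1.103, -0.04 ]), 'joint_velocities': array([ 0.001,  0.   ,  0.001,  0.001, -0.001,  0.001, -0.001]), 'joint_torque': array([ 1.0000e-03, -4.6922e+01,  2.5900e-01, -1.7103e+01,  1.0000e-02,
        1.0000e-02, -0.0000e+00]), 'tcp_pos': array([ 0.262, -0.594,  0.403]), 'tool_rot': array([-3.071e+00, -6.480e-01,  1.000e-03]), 'wrist_force': array([-0.827, -0.168, -0.735]), 'ft_torque': array([-0.009, -0.024, -0.043]), 'grip_width': np.float64(0.999)}
top [[-0.003, -0.991, 0.134, 0.381], [-1.0, 0.001, -0.019, -0.042], [0.018, -0.134, -0.991, 1.247], [0.0, 0.0, 0.0, 1.0]] 403.0464657972683
die_block 0.95 [279.0, 256.0, 317.0, 288.0] [ 0.355 -0.123  0.027] [[0.316, -0.171, 0.015], [0.397, -0.077, 0.032]]
die_block 0.79 [234.0, 200.0, 285.0, 241.0] [0.514 0.003 0.04 ] [[0.457, -0.066, 0.023], [0.573, 0.07, 0.045]]
die_block 0.72 [304.0, 196.0, 344.0, 227.0] [ 0.538 -0.198  0.03 ] [[0.496, -0.25, 0.004], [0.581, -0.145, 0.036]]
die_block 0.65 [220.0, 97.0, 271.0, 145.0] [0.823 0.042 0.04 ] [[0.751, -0.023, -
[... 2234 characters left out ...]
7, -0.001], [0.701, -0.079, 0.036]]
strips 0.76 [225.0, 166.0, 263.0, 188.0] [ 0.441 -0.335  0.011] [[0.365, -0.375, -0.0], [0.497, -0.307, 0.015]]
hammer 0.58 [154.0, 161.0, 217.0, 192.0] [ 0.583 -0.487  0.019] [[0.419, -0.544, -0.001], [0.68, -0.46, 0.028]]
screwdriver 0.7 [253.0, 152.0, 278.0, 176.0] [ 0.29  -0.365  0.018] [[0.264, -0.425, -0.0], [0.325, -0.26, 0.028]]
oil_can 0.8 [404.0, 248.0, 433.0, 298.0] [0.591 0.407 0.067] [[0.564, 0.378, 0.003], [0.602, 0.429, 0.129]]
oil_can 0.56 [388.0, 208.0, 405.0, 226.0] [0.35  0.224 0.034] [[0.313, 0.196, 0.002], [0.365, 0.243, 0.05]]
oil_can 0.24 [276.0, 200.0, 330.0, 234.0] [0.539 0.013 0.037] [[0.464, -0.061, 0.002], [0.583, 0.078, 0.042]]
```

```bash
python3 - <<'E'
from h import *
c=eyes.camera("top"); save(c,"top1.png",(150,80,440,310),2.7)
E
```

```text
(no output)
```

View pics/top1.png

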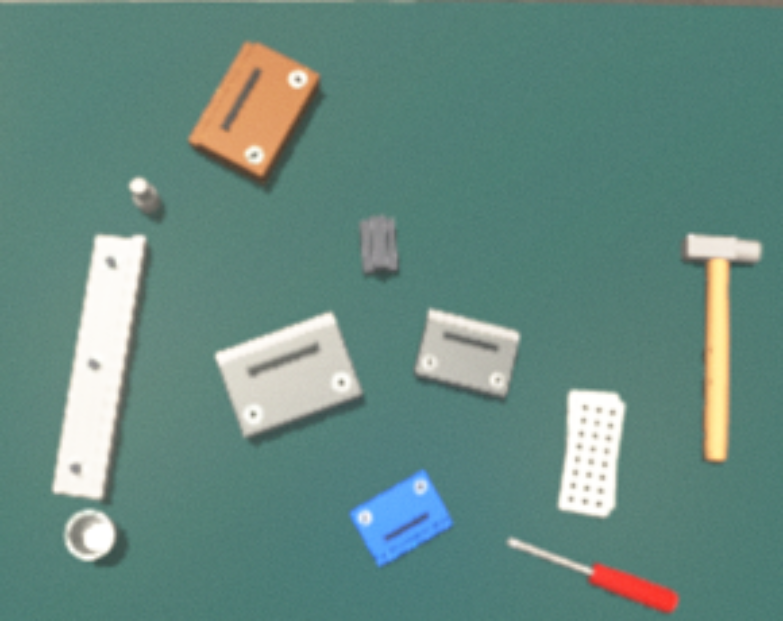

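Candidates for the die block in the top picture are large grey (257,219), small grey (323,211), blue (298,272) and brown (245,122). By the description, the large grey one is meant. Its bright ledge faces up the image (+x), two holes lie on the opposite side, and the fence is at left. Next I measure it.

```bash
cat >> h.py <<'E'
def fitrect(P,dims):
    (cx,cy),(a,b),ang=cv2.minAreaRect((P[:,:2]*1000).astype(np.float32)); return np.round([cx,cy,a,b,ang],1)
def model_fit(W,guess,lo=0.0335,hi=0.055,off=(0,-0.007),half=(0.07,0.043)):
    """fit top-face rectangle by IoU-like count of cells; pose of block underside centre"""
    from scipy.optimize import minimize
    P=W.reshape(-1,3); 
    with np.errstate(invalid='ignore'):
        m=(P[:,2]<hi)&(np.hypot(P[:,0]-guess[0],P[:,1]-guess[1])<0.14)&(P[:,2]>-0.02)
    P=P[m]; up=P[:,2]>lo
    def cost(g):
        c,s=np.cos(g[2]),np.sin(g[2]); d=P[:,:2]-g[:2]
        x=d[:,0]*c+d[:,1]*s-off[0]; y=-d[:,0]*s+d[:,1]*c-off[1]
        sd=np.minimum(half[0]-np.abs(x),half[1]-np.abs(y))
        p=1/(1+np.exp(-sd/0.0015)); return np.mean((p-up)**2)
    best=None
    for da in np.linspace(-.3,.3,7):
        r=minimize(cost,[guess[0],guess[1],guess[2]+da],method="Nelder-Mead",options=dict(initial_simplex=np.array([guess[0],guess[1],guess[2]+da])+np.array([[0,0,0],[.02,0,0],[0,.02,0],[0,0,.1]]),xatol=1e-5,fatol=1e-7))
        if best is None or r.fun<best.fun: best=r
    return best.x,best.fun
def noses(g,f):
    c,s=np.cos(g[2]),np.sin(g[2]); R=np.array([[c,-s],[s,c]])
    F=np.array([[np.cos(f[2]),-np.sin(f[2])],[np.sin(f[2]),np.cos(f[2])]])
    return [np.round(((R@[x,.05]+g[:2])-f[:2])@F*1000,1) for x in (-.07,.07)]
E
python3 - <<'E'
from h import *
for n in ["top","scene"]:
    c=eyes.camera(n); W=cloud(c)
    print(n,model_fit(W,[.52,.005,-1.2]))
    P=W.reshape(-1,3)
    with np.errstate(invalid='ignore'):
        f=P[(P[:,0]>.36)&(P[:,0]<.70)&(P[:,1]>.14)&(P[:,1]<.30)&(P[:,2]>.022)&(P[:,2]<.045)]
        k=(P[:,0]>.35)&(P[:,0]<.70)&(P[:,1]>.14)&(P[:,1]<.30)&(P[:,2]>.006)&(P[:,2]<.05)
    print("fence top",fitrect(f,0),"all",fitrect(P[k],0))
    # working-face edge: min y per x bin
    for x in np.arange(.38,.69,.03):
        q=f[abs(f[:,0]-x)<.015]; 
        if len(q): print(round(x,2),len(q),np.round([q[:,1].min(),np.median(q[:,1]),q[:,1].max(),q[:,2].mean()],4))
    G=P[(abs(P[:,2]-0)<.01)&(abs(P[:,0]-.5)<.2)&(abs(P[:,1]+.05)<.1)];print("bench z",np.median(G[:,2]),G[:,2].std())
E
```

```text
top (array([ 0.51702026,  0.00311656, -1.22228423]), np.float64(0.005175809893645174))
fence top [518.4 206.2  33.2 315.3  82.5] all [5.227e+02 2.213e+02 3.452e+02 1.566e+02 3.000e-01]
0.38 26 [0.2069 0.2125 0.2196 0.0326]
0.41 48 [0.2023 0.2096 0.2166 0.032 ]
0.44 41 [0.1998 0.2055 0.215  0.0332]
0.47 40 [0.1973 0.2026 0.2084 0.0316]
0.5 45 [0.1916 0.1979 0.2068 0.0316]
0.53 47 [0.1886 0.1955 0.2216 0.0319]
0.56 44 [0.1838 0.19   0.1988 0.0312]
0.59 45 [0.1793 0.1869 0.1938 0.0325]
0.62 44 [0.1746 0.1821 0.1888 0.0311]
0.65 44 [0.1704 0.1767 0.1862 0.0325]
0.68 12 [0.1705 0.1755 0.1805 0.032 ]
bench z 0.0004456402333465892 0.0024862816535708705
scene (array([ 5.16498852e-01, -3.70003178e-04, -1.21759449e+00]), np.float64(0.0263497476970882))
fence top [517.  192.8  33.1 324.7  80. ] all [516.5 219.5  76.5 334.9  84.8]
0.38 25 [0.2081 0.2195 0.2264 0.031 ]
0.41 32 [0.2049 0.2157 0.2206 0.0297]
0.44 38 [0.2005 0.2114 0.2164 0.0293]
0.47 43 [0.1952 0.2062 0.2132 0.0298]
0.5 36 [0.1924 0.2006 0.208  0.0296]
0.53 42 [0.1868 0.1979 0.2028 0.0297]
0.56 45 [0.1813 0.1938 0.2007 0.0293]
0.59 42 [0.1796 0.1893 0.1948 0.0296]
0.62 50 [0.1726 0.185  0.1908 0.0293]
0.65 47 [0.1691 0.1808 0.1876 0.0299]
0.68 30 [0.1677 0.1762 0.1823 0.0284]
bench z -0.00018519002795602812 0.0023404862717519475
```

Request:
{"api": "move_arm", "payload": {
  "commands": [
    [2.45,-2.46,0,0.5,0],
    [2.45,-2.46,0,0.5,0],
    [2.45,-2.46,0,0.5,0],
    [2.45,-2.46,0,0.5,0],
    [2.45,-2.46,0,0.5,0],
    [2.45,-2.46,0,0.5,0],
    [2.45,-2.46,0,0.5,0],
    [2.45,-2.46,0,0.5,0]
  ]
}}

```text
time: 1.82
tcp_pos: [0.3706, -0.337, 0.405]
tool_rot: [3.094, 0.54, 0.001]
wrist_force: [0.1, 0.1, 0.8]
grip_width: 0.001
```

```bash
cat >> h.py <<'E'
from scipy.spatial.transform import Rotation as Ro
def togo(x,y,z,yaw=None):
    s=monitor.read_state(); R=Ro.from_rotvec(s["tool_rot"]).as_matrix(); d=R.T@(np.array([x,y,z])-s["tcp_pos"])*100
    yw=np.arctan2(R[1,0],R[0,0]); sp=0 if yaw is None else -np.degrees((yaw-yw+np.pi)%(2*np.pi)-np.pi)
    print("t",round(float(s["time"]),2),"tcp",np.round(s["tcp_pos"],4),"yaw",round(yw,3),"tilt",np.round(R[2],3),"go cm",np.round(d,2),"spin",round(sp,1),"F",np.round(s["wrist_force"],1),"g",round(float(s["grip_width"]),2))
E
python3 -c "
from h import *
togo(.4625,-.075,.30,.349)"
```

```text
t 1.82 tcp [ 0.3706 -0.337   0.405 ] yaw 0.345 tilt [ 0.     0.001 -1.   ] go cm [ 17.51 -21.55  10.5 ] spin -0.2 F [0.1 0.1 0.8] g 0.0
```

Request:
{"api": "move_arm", "payload": {
  "commands": [
    [2.19,-2.69,1.31,0,0],
    [2.19,-2.69,1.31,0,0],
    [2.19,-2.69,1.31,0,0],
    [2.19,-2.69,1.31,0,0],
    [2.19,-2.69,1.31,0,0],
    [2.19,-2.69,1.31,0,0],
    [2.19,-2.69,1.31,0,0],
    [2.19,-2.69,1.31,0,0]
  ]
}}

```text
time: 2.48
tcp_pos: [0.4626, -0.0753, 0.2997]
tool_rot: [3.094, 0.54, 0.002]
wrist_force: [0.2, -0.3, 0.3]
grip_width: -0.002
```

```bash
python3 -c "
from h import *
togo(.4625,-.075,.188,.349)
c=eyes.camera('wrist'); save(c,'w1.png'); W=cloud(c); print(model_fit(W,[.517,.003,-1.22]))
c=eyes.camera('top'); W=cloud(c); print(model_fit(W,[.517,.003,-1.22]))"
```

```text
t 2.48 tcp [ 0.4626 -0.0753  0.2997] yaw 0.346 tilt [ 0.001  0.001 -1.   ] go cm [-1.000e-02 -3.000e-02  1.117e+01] spin -0.2 F [ 0.2 -0.3  0.3] g -0.0
(array([ 0.51711336,  0.00164598, -1.21873811]), np.float64(0.002906415628570034))
(array([ 0.51675418,  0.00385258, -1.22168657]), np.float64(0.0033108663561436788))
```

View pics/w1.png

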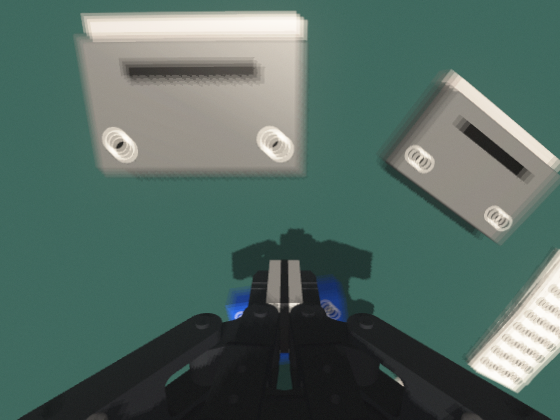

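The wrist view confirms the choice: the large grey block is at (190,95) with its bright ledge away from the tool, and the shut fingers (285,280) face the plain side near the right-hand corner. Now I lower the tool and push corner A.

Request:
{"api": "move_arm", "payload": {
  "commands": [
    [0,0,2.8,0,0],
    [0,0,2.8,0,0],
    [0,0,2.8,0,0],
    [0,0,2.8,0,0],
    [0.5,0,0,0,0],
    [0.5,0,0,0,0],
    [0.5,0,0,0,0],
    [0,0,0,0,0]
  ]
}}

```text
time: 3.25
tcp_pos: [0.4779, -0.0715, 0.1897]
tool_rot: [3.094, 0.541, 0.007]
wrist_force: [0.3, -1.5, 1.3]
grip_width: -0.002
```

Request:
{"api": "move_arm", "payload": {
  "commands": [
    [0.4,0,0,-1,0],
    [0.4,0,0,-2,0],
    [0.5,0,0,-2.8,0],
    [0.5,0,0,-2.8,0],
    [0.5,0,0,-2.8,0],
    [0.5,0,0,-2.8,0],
    [0.5,0,0,-2.8,0],
    [0,0,0,0,0]
  ]
}}

```text
time: 3.92
tcp_pos: [0.5053, -0.0599, 0.1891]
tool_rot: [2.978, 0.989, -0.003]
wrist_force: [-1.1, -4.7, 0.8]
grip_width: 0.002
```

```bash
python3 -c "
from h import *
togo(.4625,-.075,.188,.349)
c=eyes.camera('top'); W=cloud(c); print(model_fit(W,[.53,.003,-0.9]))"
```

```text
t 3.92 tcp [ 0.5053 -0.0599  0.1891] yaw 0.641 tilt [-0.003  0.003 -1.   ] go cm [-4.34 -1.35  0.12] spin 16.7 F [-1.1 -4.7  0.8] g 0.0
(array([ 0.52778187,  0.02132127, -1.01706676]), np.float64(0.004551387734019183))
```

Request:
{"api": "move_arm", "payload": {
  "commands": [
    [0.5,0,0,-1.5,0],
    [0.5,0,0,-1.5,0],
    [0.5,0,0,-1.5,0],
    [0.5,0,0,-2,0],
    [0.5,0,0,-2,0],
    [0.5,0,0,-2,0],
    [0.5,0,0,-2,0],
    [0,0,0,0,0]
  ]
}}

```text
time: 4.63
tcp_pos: [0.532, -0.0365, 0.1892]
tool_rot: [2.852, 1.307, -0.002]
wrist_force: [-0.2, -4.8, -0.1]
grip_width: -0.002
```

```bash
cat >> h.py <<'E'
def look(g,n="top"):
    c=eyes.camera(n); r,e=model_fit(cloud(c),g); s=monitor.read_state(); d=s["tcp_pos"][:2]-r[:2]
    cc,ss=np.cos(r[2]),np.sin(r[2]); f=[.522,.190,-.136]
    print(n,"block",np.round(r,4),"err",round(e,4),"rel ang",round(r[2]+.136,3),"tcp in block mm",np.round([d[0]*cc+d[1]*ss,-d[0]*ss+d[1]*cc],4)*1000,"noses",noses(r,f)); return r,c
E
python3 -c "
from h import *
togo(.4625,-.075,.188,.349);look([.53,.02,-.8])"
```

```text
t 4.63 tcp [ 0.532  -0.0365  0.1892] yaw 0.86 tilt [-0.003  0.004 -1.   ] go cm [-7.45 -2.76  0.13] spin 29.2 F [-0.2 -4.8 -0.1] g -0.0
top block [ 0.5365  0.0461 -0.7864] err 0.0052 rel ang -0.65 tcp in block mm [ 55.2 -61.5] noses [array([  8.5, -58.5]), array([ 119.9, -143.2])]
```

Request:
{"api": "move_arm", "payload": {
  "commands": [
    [-1,0,0,0,0],
    [-0.5,0,-2,0,0],
    [0,0,-3,0,0],
    [0,0,-1,0,0],
    [0,0,0,0,0],
    [0,0,0,0,0],
    [0,0,0,0,0],
    [0,0,0,0,0]
  ]
}}

```text
time: 5.35
tcp_pos: [0.5213, -0.045, 0.2469]
tool_rot: [-2.854, -1.311, 0.003]
wrist_force: [0.3, -0.8, 0.4]
grip_width: 0.003
```

```bash
python3 -c "
from h import *
look([.53,.04,-.8]);r,c=look([.53,.04,-.8],'scene');togo(.5487,.1358,.25,.8);
"
```

```text
top block [ 0.5364  0.046  -0.7897] err 0.0052 rel ang -0.654 tcp in block mm [ 54.  -74.7] noses [array([  8.7, -58.5]), array([ 119.8, -143.6])]
scene block [ 0.5349  0.045  -0.7849] err 0.0245 rel ang -0.649 tcp in block mm [ 54.1 -73.1] noses [array([  6.9, -59.8]), array([ 118.4, -144.4])]
t 5.45 tcp [ 0.5215 -0.045   0.2469] yaw 0.861 tilt [-0.001 -0.002 -1.   ] go cm [15.48 -9.71 -0.31] spin 3.5 F [ 1.   0.3 -0.4] g -0.0
```

Request:
{"api": "move_arm", "payload": {
  "commands": [
    [3.1,-1.94,0,0,0],
    [3.1,-1.94,0,0,0],
    [3.1,-1.94,0,0,0],
    [3.1,-1.94,0,0,0],
    [3.08,-1.94,0,0,0],
    [0,0,0,0,0],
    [0,0,0,0,0],
    [0,0,0,0,0]
  ]
}}

```text
time: 6.12
tcp_pos: [0.5489, 0.1351, 0.2471]
tool_rot: [2.854, 1.311, -0.004]
wrist_force: [-0.1, -1.2, 0.5]
grip_width: -0.001
```

```bash
python3 -c "
from h import *
togo(.5487,.1358,.189,.86);r,c=look([.53,.04,-.8],'wrist')
save(c,'w2.png')"
```

```text
t 6.12 tcp [0.5489 0.1351 0.2471] yaw 0.861 tilt [-0.002 -0.    -1.   ] go cm [ 0.06 -0.06  5.81] spin 0.1 F [-0.1 -1.2  0.5] g -0.0
wrist block [ 0.5411  0.0403 -0.7832] err 0.0107 rel ang -0.647 tcp in block mm [-60.5  71.9] noses [array([ 13.5, -63.6]), array([ 125.2, -148. ])]
```

View pics/w2.png

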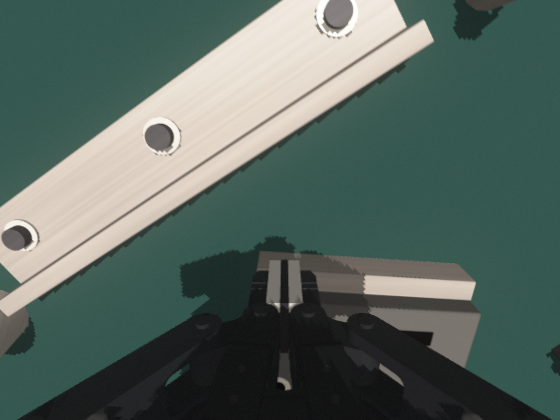

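```bash
python3 -c "
from h import *
c=eyes.camera('wrist');T=np.linalg.inv(c['world_from_camera']);s=monitor.read_state();t=s['tcp_pos'];W=cloud(c)
print(np.round(c['world_from_camera'],3),t)
def pr(p): q=T[:3,:3]@p+T[:3,3]; return cv2.projectPoints(q.reshape(1,1,3),np.zeros(3),np.zeros(3),c['mtx'],c['D'])[0].ravel().round()
R=Ro.from_rotvec(s['tool_rot']).as_matrix()
for dx in(-.011,0,.011): print('tip',dx,pr(t+R@[dx,0,.173]), 'lowered', pr(t+R@[dx,0,.231]))
for x,y,z in [(-.07,.05,.026),(.07,.05,.026),(-.07,.036,.04),(.07,.036,.04)]:
  for b in ([.5364,.046,-.789],):
    print(x,y,z,pr(np.array([b[0]+x*np.cos(b[2])-y*np.sin(b[2]),b[1]+x*np.sin(b[2])+y*np.cos(b[2]),z])))
for u,v in [(280,266),(295,266),(400,258),(400,285),(455,300),(300,255)]: print(u,v,W[v,u].round(4))
"
```

```text
[[ 0.757 -0.619 -0.21   0.603]
 [-0.653 -0.716 -0.245  0.196]
 [ 0.001  0.323 -0.946  0.217]
 [ 0.     0.     0.     1.   ]] [0.54914667 0.1334894  0.24738071]
tip -0.011 [284. 297.] lowered [284. 246.]
tip 0 [284. 277.] lowered [284. 230.]
tip 0.011 [284. 256.] lowered [284. 214.]
-0.07 0.05 0.026 [254. 264.]
0.07 0.05 0.026 [474. 279.]
-0.07 0.036 0.04 [251. 296.]
0.07 0.036 0.04 [480. 311.]
280 266 [0.5553 0.1431 0.0851]
295 266 [0.5599 0.1385 0.0841]
400 258 [0.5926 0.0595 0.0018]
400 285 [0.5828 0.059  0.0261]
455 300 [0.6036 0.029  0.0294]
300 255 [0.5428 0.1093 0.0072]
```

Request:
{"api": "move_arm", "payload": {
  "commands": [
    [0.3,0,1.5,0,0],
    [0,0,2,0,0],
    [0,0,2.3,0,0],
    [0,0,0,0,0],
    [-0.5,0,0,0,0],
    [-0.5,0,0,0,0],
    [-0.5,0,0,0,0],
    [0,0,0,0,0]
  ]
}}

```text
time: 6.88
tcp_pos: [0.5413, 0.1254, 0.1913]
tool_rot: [2.856, 1.309, 0.003]
wrist_force: [-0.3, 0.7, 0.4]
grip_width: 0.004
```

Request:
{"api": "move_arm", "payload": {
  "commands": [
    [-0.5,0,0,-1.5,0],
    [-0.5,0,0,-2,0],
    [-0.5,0,0,-2,0],
    [-0.5,0,0,-2,0],
    [-0.5,0,0,-2,0],
    [-0.5,0,0,-2,0],
    [0,0,0,0,0],
    [0,0,0,0,0]
  ]
}}

```text
time: 7.55
tcp_pos: [0.5238, 0.105, 0.1912]
tool_rot: [-2.704, -1.594, -0.009]
wrist_force: [-0.8, 5.6, 1.1]
grip_width: -0.003
```

```bash
python3 -c "
from h import *
look([.52,.03,-.6]);togo(.5487,.1358,.189,1.435)"
```

```text
top block [ 0.5346  0.0262 -0.6034] err 0.0066 rel ang -0.467 tcp in block mm [-53.5  58.8] noses [array([ -5.3, -84.4]), array([ 119.7, -147.5])]
t 7.6 tcp [0.5239 0.105  0.1912] yaw 1.065 tilt [ 0.007  0.    -1.   ] go cm [3.89 0.68 0.25] spin -21.2 F [-0.8  4.6  1.4] g 0.0
```

Request:
{"api": "move_arm", "payload": {
  "commands": [
    [-0.5,0,0,-1.5,0],
    [-0.5,0,0,-2,0],
    [-0.5,0,0,-2,0],
    [-0.5,0,0,-2,0],
    [-0.5,0,0,-2,0],
    [-0.5,0,0,-2,0],
    [-0.5,0,0,-2,0],
    [0,0,0,0,0]
  ]
}}

```text
time: 8.27
tcp_pos: [0.5093, 0.0731, 0.1911]
tool_rot: [-2.496, -1.902, -0.009]
wrist_force: [-1.0, 6.6, 1.9]
grip_width: 0.005
```

Request:
{"api": "move_arm", "payload": {
  "commands": [
    [0.5,0,0,0,0],
    [0.5,0,0,0,0],
    [0,0,-2,0,0],
    [0,0,-3,0,0],
    [0,0,-1.5,0,0],
    [0,0,0,0,0],
    [0,0,0,0,0],
    [0,0,0,0,0]
  ]
}}

```text
time: 8.93
tcp_pos: [0.5121, 0.0794, 0.2543]
tool_rot: [2.504, 1.897, -0.003]
wrist_force: [-0.4, 0.3, -0.0]
grip_width: 0.001
```

```bash
python3 -c "
from h import *
r,c=look([.53,.01,-.4]);
p=r[:2]+np.array([[np.cos(r[2]),-np.sin(r[2])],[np.sin(r[2]),np.cos(r[2])]])@[.055,-.080]
print(p);togo(p[0],p[1],.25,r[2]+np.pi/2)"
```

```text
top block [ 0.5358 -0.0014 -0.3861] err 0.0064 rel ang -0.25 tcp in block mm [-52.5  65.9] noses [array([ -15.9, -122. ]), array([ 119.8, -156.7])]
[ 0.55658963 -0.09622805]
t 8.98 tcp [0.512  0.0794 0.254 ] yaw 1.297 tilt [-0.002 -0.002 -1.   ] go cm [-15.71   9.04   0.41] spin 6.4 F [ 0.5 -0.4 -0.4] g -0.01
```

Request:
{"api": "move_arm", "payload": {
  "commands": [
    [-3.14,1.81,0,0,0],
    [-3.14,1.81,0,0,0],
    [-3.14,1.81,0,0,0],
    [-3.14,1.81,0,0,0],
    [-3.14,1.81,0,0,0],
    [0,0,2,3,0],
    [0,0,2.5,3.4,0],
    [0,0,2,0,0]
  ]
}}

```text
time: 9.65
tcp_pos: [0.5565, -0.0971, 0.1875]
tool_rot: [-2.609, -1.749, 0.004]
wrist_force: [-0.3, 0.0, -0.7]
grip_width: 0.0
```

Request:
{"api": "move_arm", "payload": {
  "commands": [
    [0.8,0,0,0,0],
    [0.8,0,0,0,0],
    [0.5,0,0,0,0],
    [0.5,0,0,-1.5,0],
    [0.5,0,0,-1.5,0],
    [0.5,0,0,-1.5,0],
    [0.5,0,0,-1.5,0],
    [0,0,0,0,0]
  ]
}}

```text
time: 10.32
tcp_pos: [0.5731, -0.0576, 0.1912]
tool_rot: [2.506, 1.889, 0.004]
wrist_force: [1.2, -3.6, -1.4]
grip_width: 0.001
```

```bash
python3 -c "
from h import *
r,c=look([.53,.01,-.3]);togo(0.5,0,.19,1.435)"
```

```text
top block [ 0.5359  0.014  -0.2053] err 0.0052 rel ang -0.069 tcp in block mm [ 50.9 -62.7] noses [array([ -28.7, -117.7]), array([ 111. , -127.4])]
t 10.37 tcp [ 0.5729 -0.0577  0.1912] yaw 1.291 tilt [ 0.     0.004 -1.   ] go cm [ 3.53 -8.6   0.09] spin -8.3 F [ 1.5 -3.5 -1. ] g 0.0
```

Request:
{"api": "move_arm", "payload": {
  "commands": [
    [0.4,0,0,-1.5,0],
    [0.3,0,0,-1.5,0],
    [0.3,0,0,-1,0],
    [-0.8,0,0,0,0],
    [-1,0,0,0,0],
    [-0.7,0,-2,0,0],
    [0,0,-3,0,8.5],
    [0,0,-1.5,0,8.5]
  ]
}}

```text
time: 11.03
tcp_pos: [0.5691, -0.0726, 0.2573]
tool_rot: [2.443, 1.974, 0.004]
wrist_force: [-0.3, 0.5, 0.9]
grip_width: 0.273
```

```bash
python3 -c "
from h import *
r,c=look([.53,.02,-.15])
W=cloud(c)
for n in ('top','scene','top'):
  c=eyes.camera(n);P=cloud(c).reshape(-1,3)
  with np.errstate(invalid='ignore'): f=P[(P[:,0]>.36)&(P[:,0]<.70)&(abs(P[:,1]-.19+(P[:,0]-.522)*.137)<.03)&(P[:,2]>.024)&(P[:,2]<.04)]
  vx,vy,x0,y0=cv2.fitLine(f[:,:2].astype(np.float32),cv2.DIST_HUBER,0,1e-5,1e-5).ravel();a=np.arctan(vy/vx);n_=np.array([-np.sin(a),np.cos(a)]);d=(f[:,:2]-[x0,y0])@n_;l=(f[:,:2]-[.522,.19])@[np.cos(a),np.sin(a)]
  print('fence ang',a,'y at .522',y0+(.522-x0)*np.tan(a),'across',np.percentile(d,[2,10,50,90,98]).round(4),'along',l.min(),l.max())
p=r[:2]+np.array([[np.cos(r[2]),-np.sin(r[2])],[np.sin(r[2]),np.cos(r[2])]])@[-.0,-.085]
print(p);togo(p[0],p[1],.25,1.435)"
```

```text
top block [ 0.5349  0.0192 -0.155 ] err 0.0056 rel ang -0.019 tcp in block mm [ 48.9 -84.8] noses [array([ -33.1, -116.2]), array([ 106.9, -118.8])]
fence ang -0.1336547 y at .522 0.19570976 across [-0.006  -0.005  -0.0001  0.0053  0.0068] along -0.14440058099103625 0.15208476509229063
fence ang -0.1442551 y at .522 0.19803125 across [-0.0092 -0.0064  0.0003  0.0043  0.0057] along -0.16622477039897254 0.15690017314269245
fence ang -0.13605756 y at .522 0.195893 across [-0.0063 -0.0052  0.      0.0049  0.0065] along -0.1632325413448429 0.15239012358844256
[ 0.52176924 -0.06480393]
t 11.23 tcp [ 0.5686 -0.0721  0.2551] yaw 1.36 tilt [ 0.001 -0.    -1.   ] go cm [-0.26 -4.73  0.51] spin -4.3 F [ 0.8 -0.9 -0. ] g 0.62
```

Request:
{"api": "move_arm", "payload": {
  "commands": [
    [0,-2,0,-2,8.5],
    [-0.3,-2.7,0,-2.3,8.5],
    [0,0,0,0,8.5],
    [0,0,2,0,8.5],
    [0,0,3,0,8.5],
    [0,0,2.4,0,8.5],
    [0,0,0,0,8.5],
    [0,0,0,0,8.5]
  ]
}}

```text
time: 11.9
tcp_pos: [0.5216, -0.066, 0.1793]
tool_rot: [-2.364, -2.064, 0.005]
wrist_force: [0.5, -0.4, 0.8]
grip_width: 0.993
```

```bash
python3 -c "
from h import *
r,c=look([.53,.02,-.15]);togo(.53,0,.18,1.435);c=eyes.camera('wrist');save(c,'w3.png')"
```

```text
top block [ 0.5348  0.0193 -0.1533] err 0.0046 rel ang -0.017 tcp in block mm [  0.7 -86.2] noses [array([ -33.3, -116.2]), array([ 106.7, -118.6])]
t 11.95 tcp [ 0.5224 -0.066   0.1807] yaw 1.435 tilt [ 0.    -0.002 -1.   ] go cm [ 6.65 -0.14  0.07] spin 0.0 F [-0.   0.  -0.6] g 1.0
```

View pics/w3.png

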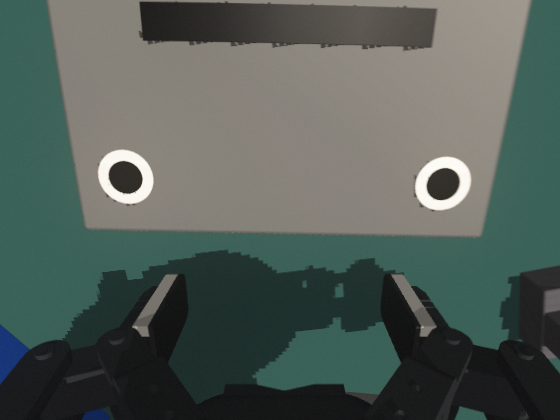

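Both open fingers stand square behind the plain face, whose edge runs at row ~232 with the holes at (125,177) and (442,183). The block is square and clear of the fence, so I push it home.

Request:
{"api": "move_arm", "payload": {
  "commands": [
    [0.8,0,0,0,8.5],
    [0.8,0,0,0,8.5],
    [0.6,0,0,0,8.5],
    [0.6,0,0,0,8.5],
    [0.8,0,0,0,8.5],
    [0.8,0,0,0,8.5],
    [0.8,0,0,0,8.5],
    [0,0,0,0,8.5]
  ]
}}

```text
time: 12.67
tcp_pos: [0.5298, -0.017, 0.182]
tool_rot: [2.366, 2.06, -0.006]
wrist_force: [-0.6, -7.5, 4.1]
grip_width: 0.996
```

Request:
{"api": "move_arm", "payload": {
  "commands": [
    [0.8,0,0,0,8.5],
    [0.8,0,0,0,8.5],
    [0.8,0,0,0,8.5],
    [0.8,0,0,0,8.5],
    [0.8,0,0,0,8.5],
    [0.6,0,0,0,8.5],
    [0,0,0,0,8.5],
    [0,0,0,0,8.5]
  ]
}}

```text
time: 13.33
tcp_pos: [0.5357, 0.0279, 0.1819]
tool_rot: [2.366, 2.06, -0.008]
wrist_force: [-0.5, -7.6, 5.6]
grip_width: 0.999
```

```bash
python3 -c "
from h import *
r,c=look([.54,.10,-.15]);togo(.53,.1,.18,1.435)"
```

```text
top block [ 0.5431  0.0891 -0.1436] err 0.0252 rel ang -0.008 tcp in block mm [  1.5 -61.6] noses [array([-35. , -46.6]), array([105. , -47.7])]
t 13.38 tcp [0.5357 0.0279 0.1819] yaw 1.432 tilt [-0.007  0.    -1.   ] go cm [ 7.06 -1.56  0.14] spin -0.2 F [-0.2 -7.6  4.7] g 0.99
```

Request:
{"api": "move_arm", "payload": {
  "commands": [
    [0.7,0,0,0,8.5],
    [0.7,0,0,0,8.5],
    [0.7,0,0,0,8.5],
    [0.6,0,0,0,8.5],
    [0.6,0,0,0,8.5],
    [0.3,0,0,0,8.5],
    [0.2,0,0,0,8.5],
    [0,0,0,0,8.5]
  ]
}}

```text
time: 14.05
tcp_pos: [0.5406, 0.0636, 0.1818]
tool_rot: [2.367, 2.057, -0.015]
wrist_force: [-1.2, -11.0, 6.8]
grip_width: 1.0
```

```bash
python3 -c "
from h import *
r,c=look([.54,.13,-.14]);look([.54,.13,-.14],'scene');togo(.53,.1,.18,1.435)"
```

```text
top block [ 0.5475  0.1245 -0.1368] err 0.0355 rel ang -0.001 tcp in block mm [  1.5 -61.4] noses [array([-35.8, -11.4]), array([104.2, -11.5])]
scene block [ 0.5442  0.121  -0.1417] err 0.0423 rel ang -0.006 tcp in block mm [  4.5 -57.4] noses [array([-38.4, -14.9]), array([101.6, -15.7])]
t 14.15 tcp [0.5406 0.0635 0.1818] yaw 1.431 tilt [-0.011 -0.001 -1.   ] go cm [ 3.47 -1.56  0.14] spin -0.2 F [ -1.7 -11.1   7.6] g 0.99
```

Request:
{"api": "move_arm", "payload": {
  "commands": [
    [0.2,0,0,0,8.5],
    [0.2,0,0,0,8.5],
    [0.2,0,0,0,8.5],
    [0.2,0,0,0,8.5],
    [0.1,0,0,0,8.5],
    [0.1,0,0,0,8.5],
    [0,0,0,0,8.5],
    [0,0,0,0,8.5]
  ]
}}

```text
time: 14.82
tcp_pos: [0.5419, 0.0725, 0.1818]
tool_rot: [2.367, 2.055, -0.017]
wrist_force: [-1.9, -12.9, 7.5]
grip_width: 0.999
```

Request:
{"api": "move_arm", "payload": {
  "commands": [
    [0.1,0,0,0,8.5],
    [0.1,0,0,0,8.5],
    [0.1,0,0,0,8.5],
    [0,0,0,0,8.5],
    [0,0,0,0,8.5],
    [0,0,0,0,8.5],
    [0,0,0,0,8.5],
    [0,0,0,0,8.5]
  ]
}}

```text
time: 15.48
tcp_pos: [0.5423, 0.0753, 0.1818]
tool_rot: [2.367, 2.055, -0.017]
wrist_force: [-1.0, -12.3, 8.1]
grip_width: 0.994
```

Request:
{"api": "move_arm", "payload": {
  "commands": [
    [0.1,0,0,0,8.5],
    [0.1,0,0,0,8.5],
    [0.1,0,0,0,8.5],
    [0,0,0,0,8.5],
    [0,0,0,0,8.5],
    [0,0,0,0,8.5],
    [0,0,0,0,8.5],
    [0,0,0,0,8.5]
  ]
}}

```text
time: 16.15
tcp_pos: [0.5426, 0.077, 0.1818]
tool_rot: [2.367, 2.053, -0.021]
wrist_force: [-2.1, -14.0, 9.8]
grip_width: 0.999
```

Request:
{"api": "move_arm", "payload": {
  "commands": [
    [0.1,0,0,0,8.5],
    [0.1,0,0,0,8.5],
    [0.1,0,0,0,8.5],
    [0,0,0,0,8.5],
    [0,0,0,0,8.5],
    [0,0,0,0,8.5],
    [0,0,0,0,8.5],
    [0,0,0,0,8.5]
  ]
}}

```text
time: 16.82
tcp_pos: [0.5429, 0.0777, 0.1817]
tool_rot: [2.366, 2.051, -0.027]
wrist_force: [-3.1, -19.4, 11.3]
grip_width: 0.994
```

The force is now rising while the tool stalls, so the block is on the fence. I'll press once more lightly, then back off, lift and check.

Request:
{"api": "move_arm", "payload": {
  "commands": [
    [0.1,0,0,0,8.5],
    [0.1,0,0,0,8.5],
    [0.1,0,0,0,8.5],
    [0,0,0,0,8.5],
    [0,0,0,0,8.5],
    [0,0,0,0,8.5],
    [0,0,0,0,8.5],
    [0,0,0,0,8.5]
  ]
}}

```text
time: 17.48
tcp_pos: [0.5431, 0.0784, 0.1817]
tool_rot: [2.365, 2.048, -0.034]
wrist_force: [-2.8, -22.6, 13.0]
grip_width: 0.994
```

Request:
{"api": "move_arm", "payload": {
  "commands": [
    [-0.5,0,0,0,8.5],
    [-1,0,0,0,8.5],
    [-1.5,0,0,0,8.5],
    [-2,0,0,0,8.5],
    [0,0,-2,0,8.5],
    [0,0,-3,0,8.5],
    [0,0,-4,0,8.5],
    [0,0,-2,0,8.5]
  ]
}}

```text
time: 18.15
tcp_pos: [0.5377, 0.0423, 0.2949]
tool_rot: [2.364, 2.066, 0.009]
wrist_force: [0.4, 0.3, 1.1]
grip_width: 1.001
```

Request:
{"api": "move_arm", "payload": {
  "commands": [
    [0,0,-2,0,8.5],
    [-1,0,-3,0,8.5],
    [-2,0,-1,0,8.5],
    [-2,0,0,0,8.5],
    [0,0,0,0,8.5],
    [0,0,0,0,8.5],
    [0,0,0,0,8.5],
    [0,0,0,0,8.5]
  ]
}}

```text
time: 18.82
tcp_pos: [0.5302, -0.0071, 0.3507]
tool_rot: [-2.363, -2.068, -0.001]
wrist_force: [-0.3, 0.2, 0.0]
grip_width: 0.99
```

```bash
python3 -c "
from h import *
togo(.53,.1,.18,1.435)
for n in ('top','scene','wrist'):
  r,c=look([.548,.136,-.136],n)
  W=cloud(c)
save(c,'w4.png')
print('top height',np.nanmedian(W[(W[...,2]>.035)&(W[...,2]<.05)][:,2]))
c=eyes.camera('scene');save(c,'s4.png',(230,180,430,330),4)"
```

```text
t 18.82 tcp [ 0.5302 -0.0071  0.3507] yaw 1.438 tilt [ 0.001 -0.    -1.   ] go cm [10.59 -1.44 17.09] spin 0.2 F [-0.3  0.2  0. ] g 0.99
top block [ 0.5497  0.137  -0.1425] err 0.0272 rel ang -0.007 tcp in block mm [   1.3 -145.4] noses [array([-35.1,   1.7]), array([104.9,   0.8])]
scene block [ 0.5465  0.1347 -0.1495] err 0.0279 rel ang -0.013 tcp in block mm [   5.1 -142.9] noses [array([-37.5,  -0.6]), array([102.5,  -2.5])]
wrist block [ 0.5495  0.1347 -0.1429] err 0.0054 rel ang -0.007 tcp in block mm [   1.3 -143.6] noses [array([-34.9,  -0.6]), array([105.1,  -1.6])]
top height 0.04033014928203474
```

View pics/w4.png

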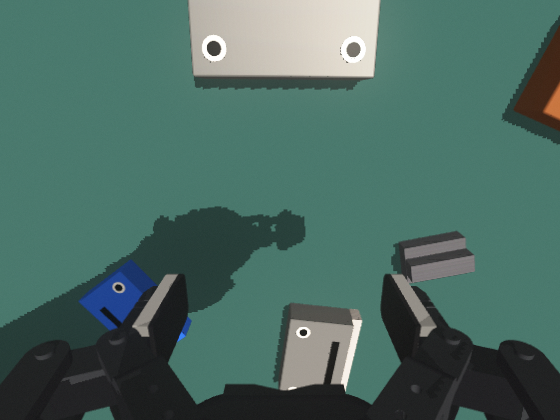

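View pics/s4.png

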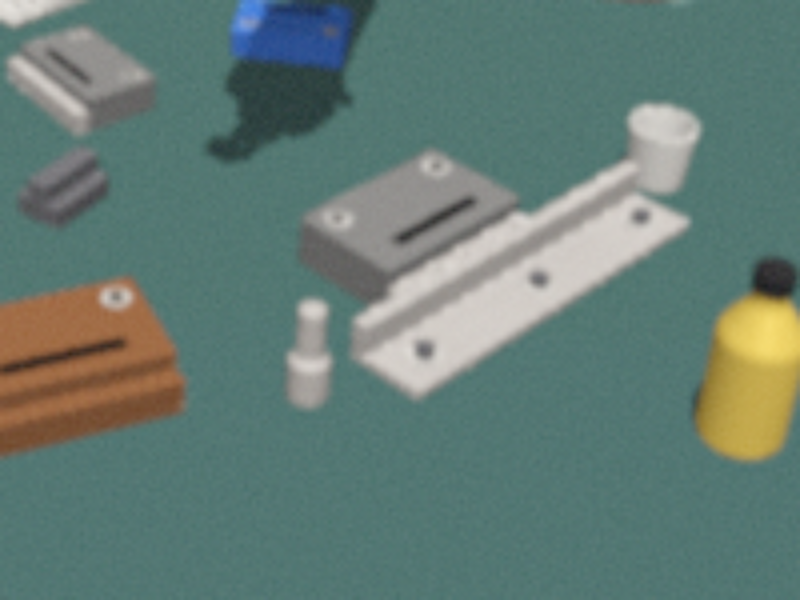

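Request:
{"api": "move_arm", "payload": {
  "commands": [
    [2.5,0,0,0,8.5],
    [2.5,0,0,0,8.5],
    [2.5,0,0,0,8.5],
    [2.5,0,0,0,8.5],
    [0,0,0,0,8.5],
    [0,0,0,0,8.5],
    [0,0,0,0,8.5],
    [0,0,0,0,8.5]
  ]
}}

```text
time: 19.68
tcp_pos: [0.5439, 0.0889, 0.3507]
tool_rot: [2.369, 2.063, -0.002]
wrist_force: [-0.1, -0.4, -0.0]
grip_width: 0.997
```

```bash
python3 -c "
from h import *
r,c=look([.548,.136,-.136],'wrist');save(c,'w5.png');P=cloud(c).reshape(-1,3)
F=np.array([[np.cos(.136),np.sin(.136)],[-np.sin(.136),np.cos(.136)]])
q=(P[:,:2]-[.522,.19])@F   # fence frame
with np.errstate(invalid='ignore'):
  for z0,z1 in((.029,.035),):
    for x in np.arange(-.14,.15,.02):
      m=(abs(q[:,0]-x)<.01)&(abs(q[:,1]-.006)<.02)&(P[:,2]>z0)&(P[:,2]<z1); b=(abs(q[:,0]-x)<.01)&(q[:,1]<-.005)&(q[:,1]>-.12)&(P[:,2]>.037)
      print(round(x,2),m.sum(),np.percentile(q[m,1]*1000,[3,50,97]).round(1) if m.sum() else '',(np.percentile(q[b,1]*1000,[1,99]).round(1) if b.sum() else ''))
togo(0,0,0)"
```

```text
wrist block [ 0.5494  0.1343 -0.1448] err 0.0067 rel ang -0.009 tcp in block mm [  1.2 -45.8] noses [array([-34.9,  -0.9]), array([105.1,  -2.1])]
-0.14 328 [-0.   5.8 11.7] 
-0.12 425 [-0.2  5.6 11.4] 
-0.1 415 [-0.4  5.4 11.2] 
-0.08 403 [ 0.1  5.7 11. ] 
-0.06 431 [-0.1  5.7 11.6] 
-0.04 431 [-0.2  5.6 11.4] [-104.   -18.2]
-0.02 414 [-0.4  5.3 10.6] [-105.3  -18.2]
0.0 419 [-0.5  4.7 10.4] [-106.8  -17.6]
0.02 437 [-1.2  4.6 10.3] [-97.8 -16.9]
0.04 434 [-1.3  4.6 10.3] [-97.8 -16.9]
0.06 430 [-1.3  4.5 10.3] [-97.7 -17.7]
0.08 437 [-1.3  4.5 10.3] [-107.2  -18.5]
0.1 434 [-1.3  4.5 10.4] [-105.   -19.2]
0.12 433 [-1.3  4.6 10.4] [-86.4 -86. ]
0.14 420 [-1.2  4.7 10.5] 
t 19.73 tcp [0.5439 0.0888 0.3507] yaw 1.433 tilt [-0.001 -0.    -1.   ] go cm [-16.24 -52.64  35.11] spin 0 F [-0.2 -1.6 -0.4] g 1.0
```

View pics/w5.png

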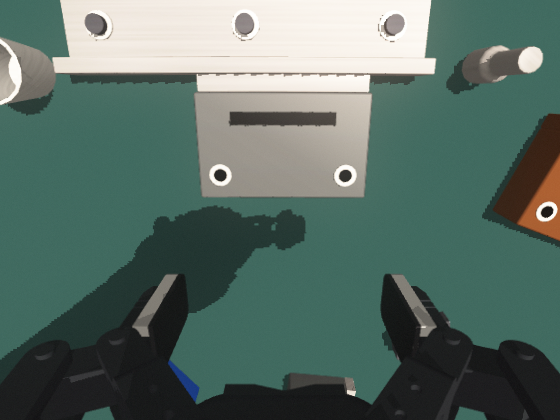

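The ledge meets the fence along its whole length (row ~75, columns 197–370), and the punch and tin are untouched. The arm is clear, so I hand in.

```bash
python3 -c "
from h import *
print(close_job())"
```

```text
the job is handed in; nothing more can be done
None
```

The die block now sits flush against the fence, and I handed the job in at about 20 s of the 72 s allowed; no verdict was reported.

**What I did:** I turned the large grey block square by pushing its corners in turn with shut fingertips: right rear, left front, then right rear again. It stood square, within about 0.02 rad, with its stepped face about 116 mm clear of the fence. I then pushed it home with both open fingers on the plain face. The wrist force rose from about 12 N to 23 N while the tool nearly stopped, so I took it as seated.

**Last checks:**

| Check | Result |
|---|---|
| Angle to the fence | about 0.01 rad out |
| Left end of stepped face, from the fence face | −0.9 mm (wrist camera) |
| Right end of stepped face, from the fence face | −2.1 mm (wrist camera) |
| Ends along the fence | x = −35 and +105 mm, within ±150 mm |
| Height of block top | 40 mm, so flat on the bench |
| Robot | clear, wrist force about 0 |

**Disagreements:**
- **Fence position:** in the wrist view the fence face lies about 0 to 1.3 mm nearer the block than I assumed, so the true gap is probably under 1 mm.
- **Cameras:** they differ from each other by about 2–3 mm. The top view gave +1.7 and +0.8 mm, and the scene view −0.6 and −2.5 mm.
- **Bystanders:** I checked them only by eye in the last pictures, where those in view looked undisturbed. The hammer, screwdriver and strips were outside those views, but the tool did not go down near them.

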